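# Set the tag embosser's number drum to 7 and emboss the tag

### The arm

A 7-joint arm with a two-finger parallel gripper is mounted at the origin on the work surface. World frame = base frame: x ahead of the robot, y to its left, z up, the work surface at z = 0. Lengths are in m, angles in degrees, forces in N, time in s.
With the tool pointing down it reaches from about 0.425 to 0.875 m from the base axis. Payload 4.7 kg.
Tool frame: the origin (TCP) lies at the very end of the fingers, on their centre line; the grasp point (between the pads) lies env.hold_point_z behind it (env.hold_point_z is the distance from the TCP to the grasp point, in m); z points along the fingers, y is the line along which they close (so a half turn about z gives the same grasp; the last joint's range is limited). The gripper opens to 87 mm and grips with 3 to 60 N. Pads are 19 mm wide; open, the fingers measure 117 mm over their backs; the gripper's body (75 mm by 190 mm) begins 51 mm behind the grasp point.
Start: joints at [66.01, 18.392, -4.016, 83.108, 1.295, 78.541, -3.26], TCP at [0.273, -0.59, 0.223] pointing down, gripper open.
Joint ranges: [-163.93, 163.93], [-17.29, 119.83], [-79.2, 71.16], [3.27, 140.29], [-89.18, 269.18], [5.43, 117.66], [-154.24, 154.24]. Speed limits (degrees/s): [147.25, 147.25, 180, 180, 180, 180, 180].

### API

Orientations are given as [roll, pitch, yaw] about the fixed x, y, z axes, in that order (R = Rz(yaw) Ry(pitch) Rx(roll)).
In Python, from cell import env gives the robot as it stands.
- The arm moves only by the shell command python3 -m jog 'ROWS' [FORCE]. ROWS is JSON, a list of rows, each an object with "dp": the shift along the tool's x, y, z in cm, a list of three; "twist": the turn about the tool's z in degrees; "fingers": the opening, from 0 (shut) to 1 (fully open). A call has 1 to 8 rows; each row is the pose to reach, as a shift and turn from the pose commanded when the call began, along the tool's axes at that moment; what a row does not reach only later rows make up. A row lasts 1/8 s, in which the tool goes at most 62.5 mm and 10.7 degrees, less where a joint would pass 70% of its speed; a pose out of reach is approached as far as the arm can. A call with a gripper value outside its range is refused whole. The fingers move at their own pace and stop on an object; FORCE is the grip in N (left out, the last holds). Time passes only in rows, so rows that repeat a pose let the fingers close. It gives the time, the measured TCP pose, the force, the opening and the grip force at its end, in the units of the state.
- env.get_obs(): the state, without advancing time (a new reading comes with each control period).
- env.read_camera(name): name is "side" or "top" or "wrist"; returns a dict with "pixels" (384x512x3 uint8, blue, green, red), "depth" (384x512 float32, m along the optical axis (not along the pixel's ray), 0 where there is no reading), "fx", "fy", "cx", "cy" (pixels), "rvec" (rotation vector, rad) and "tvec" (3), from world to camera coordinates, as OpenCV has them. Camera axes: x right, y down, z forward; pixel columns grow to the right and rows downward; lengths in m; the calibration is good to about 2 mm. The wrist camera is an equidistant fisheye: a pixel r from the principal point sees the ray r / f radians off the axis. A picture is of the moment at which its call begins.
- env.sign_off(): hands the job in; it is judged then, once.
The state is a dict: "time_s": time; "qpos": joint angles; "joint_velocities": joint speeds; "effort": joint torques, N m; "tool_pos": TCP position; "tool_rot": TCP orientation; "force": force on the tool from outside, world axes, zero at the start; "wrist_torque": the same for the moment, N m; "grip_width": finger opening in m; "grasp_force": force on a finger pad.
Only numpy, scipy, OpenCV 4.12 (cv2) and the standard library are available. Lean on these libraries where they do the work, as an engineer would, in place of code of your own. Each camera call takes 0.05 s, during which the arm holds its last target. There are 200 camera calls.

### The job

Set the green tag embosser's number drum to 7: roll its black rubber tyre round with a light, shut fingertip, never bearing on it with more than 20 newtons, until the 7 clicks into the middle of the small window, and lift the finger off. Then push the red press cap right down to its stop, without hammering it, hold it there for half a second and let it come all the way back up; never work the cap while another number shows, because that spoils the tag. Leave the other things on the table where they are.

Things in the scene. Friction and masses are not known exactly. Their poses are not given: they have to be found in the camera images.
- embosser: Green bench tag embosser bolted down, housing 137 x 184 mm (x, y) on a dark foot 170 x 200 mm; flat cover top 125 mm above the table. Origin: centre of its underside; at yaw 0 its x points away from the robot, y to the left. From its right (-y) to its left lie the tyre slot, the number window and the press cap. A blank tag is already clamped in the guide through its foot.
- wheel_axis (a point): Point on the drum's axle (along the embosser's y) in the middle of the tyre's width, 78 mm above the table, at x 0, y -64 mm in the embosser frame. The black tyre round it has radius 58 mm and width 28 mm.
- window (a point): Middle of the number that shows in the window: on the white number band's top, 120 mm above the table, 5 mm below the cover top; x 0, y -24 mm in the embosser frame. The window is a steel-framed opening 24 x 24 mm in the cover, facing up.
- seven (a point): Middle of the figure 7 on the number band (radius 42 mm, on the same drum as the tyre). It coincides with window when 7 is set.
- drum (a joint): Turn of the drum with tyre and numbers (rad), endless. Grows when the tyre's top moves along the embosser's +x. 0 shows number 0, each +0.628 the next higher: 7 shows at 4.398 or -1.885. Let go, it clicks to the nearest number by a sprung roller. Figures black on white, 18 mm high, their tops point to +x, the next higher lies on the -x side.
- cap_top (a point): Centre of the flat top of the red round press cap, diameter 36 mm, 162 mm above the table when up; x 0, y 54 mm in the embosser frame. It sits in a steel collar 48 mm across whose rim is 137 mm above the table.
- press (a joint): How far the press cap is pushed down (m): 0 up, 0.012 at its stop. Its spring needs 5 N to start and 11 N at the stop, and brings it back up. A push of more than 40 N is hammering it.
- jug_a: Clear plastic jug, 108 mm across, 175 mm high, handle on its +y side reaching 94 mm from its axis. Origin: centre of its underside. Leave alone.
- jug_b: Second jug, the same. Leave alone.
- pot: Clay pot 124 mm across, 105 mm high. Origin: centre of its underside. Leave alone.
- cup: Steel measuring cup 76 mm across, 60 mm high, with a bar handle reaching 120 mm along its +y. Origin: centre of its underside. Leave alone.
- funnel: Orange hard silicone funnel, mouth down, 100 mm across, 100 mm high. Origin: centre of its mouth on the table. Leave alone.
- tag_tray: Small wooden tray with aluminium tags, 130 x 90 x 40 mm. Origin: centre of its underside. Leave alone.
- tyre_top (a point): Fixed point where the tyre's top stands on average, 136 mm above the table, straight above the axle point. The tyre shows in a cover slot 76 mm long (x), 34 mm wide, on average 11 mm proud. It is hard (1 mm more adds 10 to 20 N) and worn 2 mm out of true, high spot anywhere: its top rises and sinks as it turns. Leaving a click takes 5 N along the rim: a push under 6 N may slip, 9 to 14 N rolls it.

How it is judged (in metres and radians):
On the way, in this order (a step that is already met when the one before it is completed fails the run):
1. 7 stands in the middle of the window and the finger is off the drum (distance between seven and window below 0.004 m and contact force between each of the arm, the fingers and drum below 0.2 N and velocity of joint drum between -0.1 and 0.1 rad/s), for 0.2 s.
2. with 7 in the window the press cap is held down at its stop (distance between seven and window below 0.004 m and value of joint press above 0.011 m), for 0.3 s.
At the end, for the whole second after the job is handed in: 7 stands within 4 mm of the middle of the window, at rest, and the press cap is back up (within 1 mm) after having been held down within 1 mm of its stop (distance between seven and window below 0.004 m and value of joint press below 0.001 m and velocity of joint drum between -0.1 and 0.1 rad/s); the robot touches nothing.
It fails at once if the tyre is pressed or pinched with more than 20 N (contact force between any of the fingers, the arm and drum above 20 N).
It fails at once if the press cap is pushed down while 7 is not in the window (value of joint press above 0.004 m and distance between seven and window above 0.006 m).
It fails at once if the press cap is hammered with more than 40 N (contact force between any of the fingers, the arm and press above 40 N).
It fails at once if another thing on the table is moved by more than 30 mm (distance of any of jug_a, jug_b, pot, cup, funnel, tag_tray from where it was at the start of the episode above 0.03 m).
It also fails if it takes over 67 s, if anything falls off the work surface, if the arm or the gripper's body presses on something with over 40 N, if the wrist force passes 120 N, or if a joint passes its speed limit or range.

## Working session

There is one attempt and no reset: what is moved stays moved. The work goes in short steps, Python scripts to look and compute and a shell command to move; the robot and the scene stay as the last step left them, time stands still between calls to the robot, and variables do not carry over. Pictures are saved under pics/ and viewed, at most 10 in all, crops included, and the job is handed in when it is done.

```bash
ls; mkdir -p pics; cat > h.py <<'E'
import numpy as np, cv2
from cell import env
def cam(n):
    c=env.read_camera(n); c['R']=cv2.Rodrigues(np.array(c['rvec'],float))[0]; c['t']=np.array(c['tvec'],float).ravel(); return c
def ray(c,u,v):
    d=np.array([(u-c['cx'])/c['fx'],(v-c['cy'])/c['fy'],1.]); return -c['R'].T@c['t'], c['R'].T@d
def plane(c,u,v,z):
    o,d=ray(c,u,v); return o+d*(z-o[2])/d[2]
def cloud(c):
    h,w=c['depth'].shape; u,v=np.meshgrid(np.arange(w),np.arange(h)); z=c['depth']
    P=np.stack([(u-c['cx'])/c['fx']*z,(v-c['cy'])/c['fy']*z,z],-1); return (P-c['t'])@c['R']
E
python3 - <<'E'
from h import *
o=env.get_obs(); print(o['time_s'],o['tool_pos'],o['tool_rot'],o['force'],env.hold_point_z)
a=cam('top'); b=cam('side')
for n,c in(('top',a),('side',b)):
    cv2.imwrite(f'pics/{n}0.png',c['pixels']); print(n,-c['R'].T@c['t'],c['fx'],c['R'][2])
c=a; h=cv2.cvtColor(c['pixels'],cv2.COLOR_BGR2HSV); P=cloud(c)
g=((h[...,0]>40)&(h[...,0]<90)&(h[...,1]>80)).astype(np.uint8)
print('green',g.sum())
m=(g>0)&(abs(P[...,2]-.125)<.006)
print(m.sum()); 
if m.sum()>50:
    q=(P[m][:,:2]*1000).astype(np.float32); print(cv2.minAreaRect(q))
r=((h[...,0]<8)|(h[...,0]>172))&(h[...,1]>140)&(abs(P[...,2]-.162)<.008)
print('red',r.sum(),P[r].mean(0) if r.any() else '')
E
```

```text
pics
0.0 [ 0.2723478  -0.58957603  0.2214472 ] [-1.79888233e+02  6.42352564e-03  2.47993375e+01] [-0.64281594  1.0133965  -0.09373642] 0.0187
top [0.50620492 0.00182829 1.17328822] 350.34748011255215 [ 0.05981232  0.009332   -0.99816602]
side [0.32123985 0.66600988 0.83454102] 365.44901714932587 [ 0.25408106 -0.67606452 -0.6916499 ]
green 2382
2020
((327.1604919433594, 7.20166015625), (179.33506774902344, 571.175048828125), 86.36019897460938)
red 102 [0.54672541 0.04701543 0.16242342]
```

```bash
python3 - <<'E'
import cv2,numpy as np
a=cv2.imread('pics/top0.png');b=cv2.imread('pics/side0.png')
cv2.imwrite('pics/both0.png',cv2.resize(np.vstack([a]),(800,600),interpolation=cv2.INTER_CUBIC))
E
```

```text
(no output)
```

View pics/both0.png

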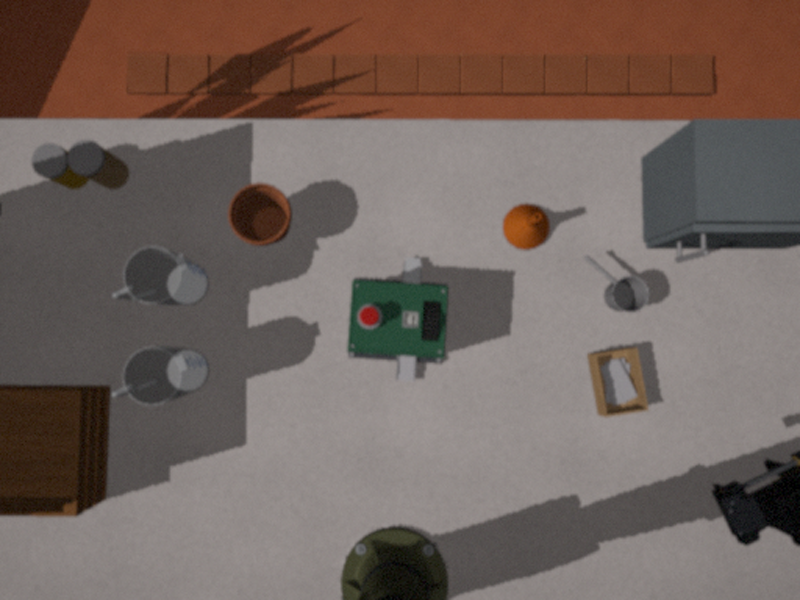

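View pics/side0.png

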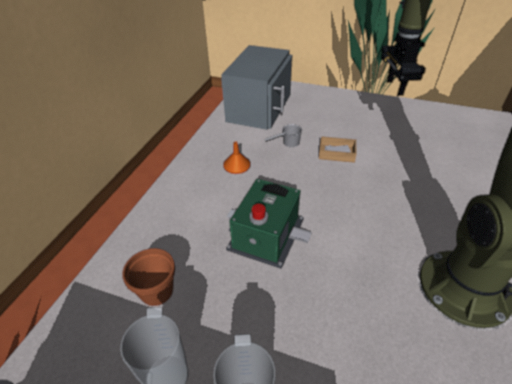

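The top view shows the embosser at about (397,320) of 800x600, with the red cap at (369,316), window at (410,319) and tyre at (431,320). The nearest other things are the pot and the funnel, both well clear. The side view agrees. Next I'll get its pose precisely.

```bash
cat > pose.py <<'E'
from h import *
c=cam('top'); h=cv2.cvtColor(c['pixels'],cv2.COLOR_BGR2HSV); P=cloud(c)
g=((h[...,0]>40)&(h[...,0]<90)&(h[...,1]>80)&(abs(P[...,2]-.125)<.006)).astype(np.uint8)
k=max(cv2.findContours(g,0,2)[0],key=cv2.contourArea)[:,0]
q=np.array([plane(c,u,v,.125)[:2]*1000 for u,v in k],np.float32)
print('cover',cv2.minAreaRect(q))
def cen(m,z):
    v,u=np.nonzero(m); return plane(c,u.mean(),v.mean(),z),m.sum(),(u.max()-u.min(),v.max()-v.min())
x,y,w,hh=cv2.boundingRect(k); box=np.zeros(g.shape,bool); box[y:y+hh,x:x+w]=1
red=((h[...,0]<8)|(h[...,0]>172))&(h[...,1]>140)&box
R=cen(red&(P[...,2]>.15),.162); print('red',R)
hull=cv2.fillConvexPoly(np.zeros(g.shape,np.uint8),cv2.convexHull(k),1)
hull=cv2.erode(hull,np.ones((5,5)))>0
B=cen(hull&(h[...,2]<60)&(h[...,1]<140),.133); print('tyre',B)
W=cen(hull&(h[...,1]<60)&(h[...,2]>90)&(P[...,2]<.13),.123); print('win',W)
d=R[0]-B[0]; print('yaw',np.degrees(np.arctan2(-d[0],d[1])),'dist',np.hypot(*d[:2]))
E
python3 pose.py
python3 - <<'E'
from h import *
c=cam('wrist'); print({k:v for k,v in c.items() if k not in('pixels','depth','R')}); print(-c['R'].T@c['t'],c['R'][2])
s=cam('side')
h=cv2.cvtColor(s['pixels'],cv2.COLOR_BGR2HSV);P=cloud(s)
r=((h[...,0]<8)|(h[...,0]>172))&(h[...,1]>140)&(abs(P[...,2]-.162)<.005)&(abs(P[...,0]-.54)<.1)&(abs(P[...,1])<.15)
v,u=np.nonzero(r);print(plane(s,u.mean(),v.mean(),.162),r.sum())
E
```

```text
cover ((543.703369140625, -6.9936981201171875), (179.67689514160156, 137.8520965576172), 86.5132827758789)
red (array([0.54660067, 0.0469491 , 0.162     ]), np.int64(101), (np.int64(10), np.int64(10)))
tyre (array([ 0.54537957, -0.04325392,  0.133     ]), np.int64(467), (np.int64(44), np.int64(26)))
win (array([ 0.54020907, -0.02438822,  0.123     ]), np.int64(122), (np.int64(54), np.int64(39)))
yaw -0.7755760037531987 dist 0.09021128522926235
{'fx': 297.3186396354542, 'fy': 297.3186396354542, 'cx': 252.89536231128474, 'cy': 191.83788097325794, 'rvec': array([-2.4555211 ,  1.56894864,  0.2089545 ]), 'tvec': array([-0.64918668, -0.03301335,  0.38981359]), 't': array([-0.64918668, -0.03301335,  0.38981359])}
[ 0.33576037 -0.56058642  0.38405169] [-0.2360599  -0.10764929 -0.9657574 ]
[0.54467811 0.05286378 0.162     ] 121
```

The pose is consistent. Centre is about (0.5437, -0.0070), yaw -3.5°. That predicts the cap at (0.547, 0.047), and I measured (0.5466, 0.0469). Next I'll write a helper that turns a target in the embosser frame into tool-axis rows.

```bash
cat > go.py <<'E'
# go.py ex_mm ey_mm z_mm yaw : print shift (cm, tool axes) and twist to reach this embosser-frame point
import sys
from h import *
from scipy.spatial.transform import Rotation as R
o=env.get_obs(); ex,ey,z,yaw=map(float,sys.argv[1:])
C=np.array([543.7,-7.0,0]); T=C+R.from_euler('z',-3.5,degrees=True).apply([ex,ey,z])
Q=R.from_euler('xyz',o['tool_rot'],degrees=True)
print('target',T,'dp cm',np.round(Q.inv().apply(T-1000*np.array(o['tool_pos']))/10,2),'twist',round(o['tool_rot'][2]-yaw,1))
E
python3 go.py 0 -64 220 86.5
```

```text
target [539.79289347 -70.8806271  220.        ] dp cm [ 46.04 -35.9    0.23] twist -61.7
```

```bash
python3 -m jog '[{"dp":[3,-2.4,-1],"twist":-4,"fingers":0},{"dp":[8,-6.2,-2],"twist":-11,"fingers":0},{"dp":[13,-10.1,-2],"twist":-18,"fingers":0},{"dp":[18,-14,-2],"twist":-25,"fingers":0},{"dp":[23,-17.9,-2],"twist":-32,"fingers":0},{"dp":[28,-21.8,-2],"twist":-39,"fingers":0},{"dp":[33,-25.7,-2],"twist":-46,"fingers":0},{"dp":[37,-28.8,-2],"twist":-51,"fingers":0}]' 20; python3 go.py 0 -64 220 86.5
```

```text
time_s: 1.25
tool_pos: [0.4884, -0.1712, 0.2428]
tool_rot: [180.0, 0.0, 76.0]
force: [0.1, -0.5, -0.1]
grip_width: 0.015
grasp_force: 0.0
target [539.79289347 -70.8806271  220.        ] dp cm [10.97  2.56  2.28] twist -10.5
```

```bash
python3 -m jog '[{"dp":[4,0.9,0.8],"twist":-5,"fingers":0},{"dp":[8,1.9,1.6],"twist":-10.5,"fingers":0},{"dp":[11,2.55,2.3],"twist":-10.5,"fingers":0},{"dp":[11,2.55,2.3],"twist":-10.5,"fingers":0},{"dp":[11,2.55,2.3],"twist":-10.5,"fingers":0}]'; python3 go.py 0 -64 220 86.5
python3 - <<'E'
from h import *
c=cam('wrist'); cv2.imwrite('pics/w1.png',cv2.resize(c['pixels'],(800,600),interpolation=cv2.INTER_CUBIC))
C=np.array([.5437,-.007]);a=np.radians(-3.5)
def px(p):
    q=c['R']@p+c['t'];r=np.hypot(q[0],q[1]);th=np.arctan2(r,q[2]);return np.array([c['cx']+c['fx']*th*q[0]/r,c['cy']+c['fy']*th*q[1]/r])
for n,e in dict(win=(0,-.024,.12),tyre=(0,-.064,.136),cap=(0,.054,.162),wx=(.012,-.024,.125)).items():
    p=np.array([C[0]+np.cos(a)*e[0]-np.sin(a)*e[1],C[1]+np.sin(a)*e[0]+np.cos(a)*e[1],e[2]]);print(n,px(p)*800/512)
E
```

```text
time_s: 1.88
tool_pos: [0.5391, -0.074, 0.2195]
tool_rot: [-180.0, 0.0, 86.3]
force: [-0.4, 0.1, 0.4]
grip_width: 0.0006
grasp_force: 0.0
target [539.79289347 -70.8806271  220.        ] dp cm [ 0.32  0.05 -0.05] twist -0.2
win [397.36991849 225.68083149]
tyre [397.68324158 301.56450511]
cap [397.17065426  72.07775321]
wx [419.06424516 226.5975378 ]
```

View pics/w1.png

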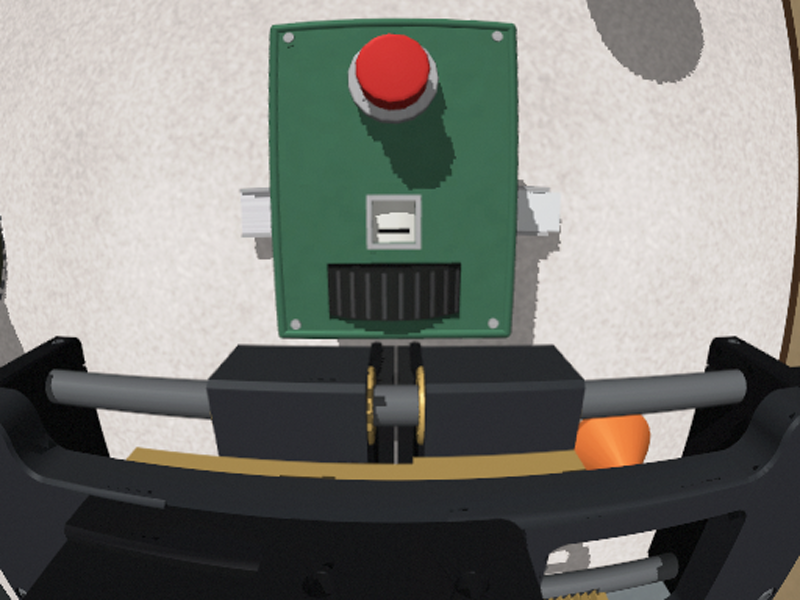

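The wrist view shows the embosser cover squarely. The window is at (394,222), the tyre slot at (395,292) and the cap at (393,70). A single dark bar lies at (394,232). I'll enlarge the window to read the number.

```bash
cat > dig.py <<'E'
import sys
from h import *
c=cam('wrist'); cv2.imwrite('pics/wf_'+sys.argv[1]+'.png',c['pixels'])
m=c['pixels'][118:210,205:300]; m=cv2.rotate(m,cv2.ROTATE_90_COUNTERCLOCKWISE)
cv2.imwrite('pics/'+sys.argv[1]+'.png',cv2.resize(m,None,fx=6,fy=6,interpolation=cv2.INTER_CUBIC))
E
python3 dig.py d1
```

```text
(no output)
```

View pics/d1.png

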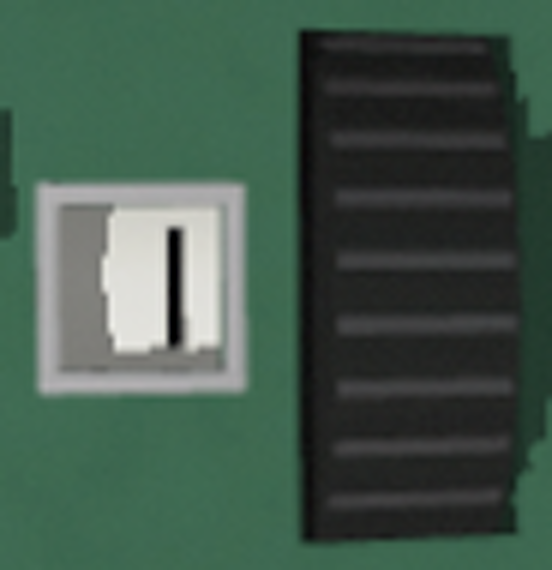

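It is a 1 (one bar on the right), so I need four clicks backward, with the tyre top moving to -x: 0, 9, 8, 7. I'll descend above the tyre at ex = +12 mm.

```bash
python3 go.py 12 -64 145 86.5; python3 -m jog '[{"dp":[0.2,1.2,2.5],"twist":0,"fingers":0},{"dp":[0.2,1.2,5],"twist":0,"fingers":0},{"dp":[0.2,1.2,7.4],"twist":0,"fingers":0},{"dp":[0.2,1.2,7.4],"twist":0,"fingers":0},{"dp":[0.2,1.2,7.4],"twist":0,"fingers":0},{"dp":[0.2,1.2,7.4],"twist":0,"fingers":0}]'; python3 go.py 12 -64 145 86.5;
```

```text
target [551.77051105 -71.61320957 145.        ] dp cm [0.4  1.24 7.47] twist -0.3
time_s: 2.72
tool_pos: [0.5523, -0.0722, 0.147]
tool_rot: [179.9, 0.0, 86.3]
force: [-0.2, 0.5, -0.1]
grip_width: 0.0005
grasp_force: 0.0
target [551.77051105 -71.61320957 145.        ] dp cm [ 0.06 -0.06  0.2 ] twist -0.2
```

```bash
python3 -m jog '[{"dp":[0.05,0,0.3],"twist":0,"fingers":0},{"dp":[0.05,0,0.5],"twist":0,"fingers":0},{"dp":[0.05,0,0.6],"twist":0,"fingers":0},{"dp":[0.05,0,0.6],"twist":0,"fingers":0}]';python3 -m jog '[{"dp":[0,0,0.05],"twist":0,"fingers":0},{"dp":[0,0,0.05],"twist":0,"fingers":0}]'
```

```text
time_s: 3.22
tool_pos: [0.5514, -0.0713, 0.1394]
tool_rot: [-180.0, 0.0, 86.3]
force: [-0.1, -0.2, 0.2]
grip_width: 0.0006
grasp_force: 0.0
time_s: 3.48
tool_pos: [0.5515, -0.0714, 0.139]
tool_rot: [-180.0, 0.0, 86.3]
force: [0.8, -0.5, 0.2]
grip_width: 0.0004
grasp_force: 0.0
```

```bash
python3 -m jog '[{"dp":[0,0,0.04],"twist":0,"fingers":0},{"dp":[0,0,0.04],"twist":0,"fingers":0}]'; python3 -m jog '[{"dp":[0,0,0.04],"twist":0,"fingers":0},{"dp":[0,0,0.04],"twist":0,"fingers":0}]'
```

```text
time_s: 3.72
tool_pos: [0.5515, -0.0714, 0.1386]
tool_rot: [-180.0, 0.0, 86.3]
force: [-0.2, 0.1, -0.0]
grip_width: 0.0008
grasp_force: 0.0
time_s: 3.98
tool_pos: [0.5515, -0.0713, 0.1382]
tool_rot: [-180.0, 0.0, 86.3]
force: [-0.5, -0.7, 0.3]
grip_width: 0.0003
grasp_force: 0.0
```

```bash
for i in 1; do python3 -m jog '[{"dp":[0,0,0.04],"twist":0,"fingers":0},{"dp":[0,0,0.04],"twist":0,"fingers":0}]'; python3 -m jog '[{"dp":[0,0,0.04],"twist":0,"fingers":0},{"dp":[0,0,0.04],"twist":0,"fingers":0}]'; done | grep -E "pos|force:"
```

```text
tool_pos: [0.5515, -0.0714, 0.1378]
force: [0.9, 0.2, 0.1]
grasp_force: 0.0
tool_pos: [0.5515, -0.0714, 0.1374]
force: [-0.7, -0.4, 0.3]
grasp_force: 0.0
```

```bash
(python3 -m jog '[{"dp":[0,0,0.03],"twist":0,"fingers":0},{"dp":[0,0,0.03],"twist":0,"fingers":0}]') | grep -E "pos|force:"
```

```text
tool_pos: [0.5515, -0.0714, 0.1371]
force: [0.7, -0.1, 0.9]
grasp_force: 0.0
```

```bash
(python3 -m jog '[{"dp":[0,0,0.04],"twist":0,"fingers":0},{"dp":[0,0,0.04],"twist":0,"fingers":0}]') | grep -E "pos|force:"
```

```text
tool_pos: [0.5515, -0.0714, 0.1367]
force: [-0.3, 0.5, 0.7]
grasp_force: 0.0
```

```bash
(python3 -m jog '[{"dp":[0,0,0.04],"twist":0,"fingers":0},{"dp":[0,0,0.04],"twist":0,"fingers":0}]') | grep -E "pos|force:"
```

```text
tool_pos: [0.5515, -0.0714, 0.1363]
force: [0.5, 0.1, 0.2]
grasp_force: 0.0
```

```bash
(python3 -m jog '[{"dp":[0,0,0.03],"twist":0,"fingers":0},{"dp":[0,0,0.03],"twist":0,"fingers":0}]') | grep -E "pos|force:"
```

```text
tool_pos: [0.5515, -0.0713, 0.136]
force: [0.2, 0.0, -0.4]
grasp_force: 0.0
```

```bash
(python3 -m jog '[{"dp":[0,0,0.04],"twist":0,"fingers":0},{"dp":[0,0,0.04],"twist":0,"fingers":0}]';python3 -m jog '[{"dp":[0,0,0.04],"twist":0,"fingers":0},{"dp":[0,0,0.04],"twist":0,"fingers":0}]') | grep -E "pos|force:"
```

```text
tool_pos: [0.5515, -0.0714, 0.1356]
force: [0.4, 0.1, -0.4]
grasp_force: 0.0
tool_pos: [0.5516, -0.0714, 0.1353]
force: [-0.5, 0.3, 1.1]
grasp_force: 0.2
```

```bash
(python3 -m jog '[{"dp":[0,0,0.02],"twist":0,"fingers":0},{"dp":[0,0,0.02],"twist":0,"fingers":0}]') | grep -E "pos|force:"
```

```text
tool_pos: [0.5516, -0.0714, 0.1351]
force: [-0.4, -0.7, 1.0]
grasp_force: 0.5
```

```bash
(python3 -m jog '[{"dp":[0,0,0.03],"twist":0,"fingers":0},{"dp":[0,0,0.03],"twist":0,"fingers":0}]') | grep -E "pos|force:"
```

```text
tool_pos: [0.5517, -0.0714, 0.135]
force: [-0.5, -0.6, 2.8]
grasp_force: 1.0
```

```bash
(python3 -m jog '[{"dp":[0,0,0.02],"twist":0,"fingers":0},{"dp":[0,0,0.02],"twist":0,"fingers":0}]') | grep -E "pos|force:"
```

```text
tool_pos: [0.5517, -0.0714, 0.1348]
force: [-0.4, 0.6, 3.8]
grasp_force: 1.6
```

```bash
(python3 -m jog '[{"dp":[0,0,0.04],"twist":0,"fingers":0},{"dp":[0,0,0.04],"twist":0,"fingers":0}]') | grep -E "pos|force:"
```

```text
tool_pos: [0.5519, -0.0715, 0.1346]
force: [-0.6, -0.7, 4.9]
grasp_force: 2.5
```

```bash
(python3 -m jog '[{"dp":[0,0,0.02],"twist":0,"fingers":0},{"dp":[0,0,0.02],"twist":0,"fingers":0}]') | grep -E "pos|force:"
```

```text
tool_pos: [0.5519, -0.0715, 0.1346]
force: [-1.4, -0.1, 6.6]
grasp_force: 2.8
```

```bash
(python3 -m jog '[{"dp":[0,0,0.05],"twist":0,"fingers":0},{"dp":[0,0,0.05],"twist":0,"fingers":0}]') | grep -E "pos|force:"
```

```text
tool_pos: [0.5521, -0.0715, 0.1345]
force: [-2.2, -0.2, 6.9]
grasp_force: 3.6
```

```bash
(python3 -m jog '[{"dp":[0,-0.15,0],"twist":0,"fingers":0},{"dp":[0,-0.3,0],"twist":0,"fingers":0},{"dp":[0,-0.3,0],"twist":0,"fingers":0}]') | grep -E "pos|force:"
```

```text
tool_pos: [0.5508, -0.0714, 0.1348]
force: [3.9, -0.7, 6.0]
grasp_force: 3.1
```

```bash
(python3 -m jog '[{"dp":[0,0,0.04],"twist":0,"fingers":0},{"dp":[0,-0.15,0.05],"twist":0,"fingers":0},{"dp":[0,-0.15,0.05],"twist":0,"fingers":0}]') | grep -E "pos|force:"
```

```text
tool_pos: [0.5502, -0.0714, 0.1348]
force: [5.1, -0.8, 6.8]
grasp_force: 3.6
```

```bash
(python3 -m jog '[{"dp":[0,0,0.05],"twist":0,"fingers":0},{"dp":[0,0,0.05],"twist":0,"fingers":0}]'; python3 -m jog '[{"dp":[0,-0.1,0],"twist":0,"fingers":0},{"dp":[0,-0.1,0],"twist":0,"fingers":0}]' ) | grep -E "pos|force:"
```

```text
tool_pos: [0.5503, -0.0714, 0.1347]
force: [4.1, -1.2, 9.3]
grasp_force: 4.5
tool_pos: [0.55, -0.0714, 0.1348]
force: [6.5, -0.7, 7.6]
grasp_force: 4.1
```

```bash
(python3 -m jog '[{"dp":[0,-0.15,0],"twist":0,"fingers":0},{"dp":[0,-0.3,0],"twist":0,"fingers":0},{"dp":[0,-0.3,0],"twist":0,"fingers":0}]') | grep -E "pos|force:"
```

```text
tool_pos: [0.5468, -0.0712, 0.135]
force: [5.3, -0.4, 9.7]
grasp_force: 4.9
```

```bash
(python3 -m jog '[{"dp":[0,-0.15,0],"twist":0,"fingers":0},{"dp":[0,-0.3,0],"twist":0,"fingers":0},{"dp":[0,-0.4,0],"twist":0,"fingers":0},{"dp":[0,-0.4,0],"twist":0,"fingers":0}]') | grep -E "pos|force:"
```

```text
tool_pos: [0.5423, -0.071, 0.1351]
force: [2.8, -0.6, 11.3]
grasp_force: 5.7
```

```bash
(python3 -m jog '[{"dp":[0,-0.15,-0.01],"twist":0,"fingers":0},{"dp":[0,-0.3,-0.02],"twist":0,"fingers":0},{"dp":[0,-0.4,-0.02],"twist":0,"fingers":0},{"dp":[0,-0.4,-0.02],"twist":0,"fingers":0}]') | grep -E "pos|force:"
```

```text
tool_pos: [0.5373, -0.0707, 0.135]
force: [0.6, -0.9, 12.7]
grasp_force: 6.0
```

```bash
(python3 -m jog '[{"dp":[0,-0.15,-0.02],"twist":0,"fingers":0},{"dp":[0,-0.3,-0.04],"twist":0,"fingers":0},{"dp":[0,-0.4,-0.04],"twist":0,"fingers":0},{"dp":[0,-0.4,-0.04],"twist":0,"fingers":0}]') | grep -E "pos|force:"
```

```text
tool_pos: [0.5322, -0.0703, 0.1348]
force: [-0.8, -0.4, 11.3]
grasp_force: 5.7
```

```bash
(python3 -m jog '[{"dp":[0,-0.2,0],"twist":0,"fingers":0},{"dp":[0,-0.4,0],"twist":0,"fingers":0},{"dp":[0,-0.5,0],"twist":0,"fingers":0},{"dp":[0,-0.5,0],"twist":0,"fingers":0}]') | grep -E "pos|force:"
```

```text
tool_pos: [0.5256, -0.0699, 0.1341]
force: [-4.1, -0.5, 10.6]
grasp_force: 5.7
```

The drum has rolled past the midpoint (fx reversed). I'll lift, return to ex = +13 and check the number.

```bash
cat > dig.py <<'E'
import sys
from h import *
c=cam('wrist'); q=c['R']@np.array([.5422,-.031,.12])+c['t'];r=np.hypot(q[0],q[1]);f=c['fx']*np.arctan2(r,q[2])/r
u,v=int(c['cx']+f*q[0]),int(c['cy']+f*q[1]); print(u,v)
m=cv2.rotate(c['pixels'][max(0,v-40):v+60,max(0,u-50):u+50],cv2.ROTATE_90_COUNTERCLOCKWISE)
cv2.imwrite('pics/'+sys.argv[1]+'.png',cv2.resize(m,None,fx=5,fy=5,interpolation=cv2.INTER_CUBIC))
E
python3 -m jog '[{"dp":[0,0,-0.5],"twist":0,"fingers":0},{"dp":[0,0,-1],"twist":0,"fingers":0},{"dp":[0,1.4,-1],"twist":0,"fingers":0},{"dp":[0,2.7,-1],"twist":0,"fingers":0},{"dp":[0,2.7,-1],"twist":0,"fingers":0},{"dp":[0,2.7,-1],"twist":0,"fingers":0}]'; python3 dig.py d2
```

```text
time_s: 11.85
tool_pos: [0.5528, -0.0712, 0.1425]
tool_rot: [-179.9, -0.0, 86.3]
force: [-0.1, 0.2, 0.9]
grip_width: 0.0005
grasp_force: 0.0
233 163
```

View pics/d2.png

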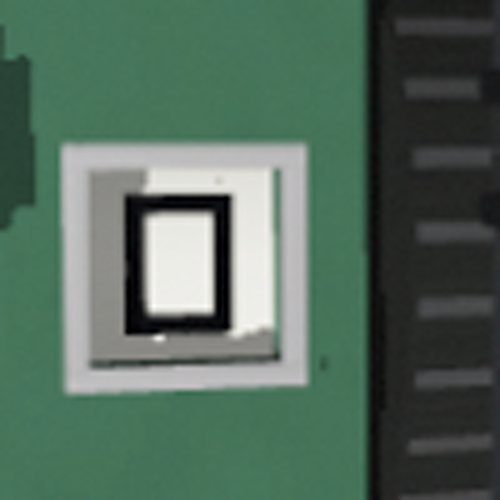

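The window shows 0, so the method works. Three more clicks to go.

```bash
(python3 -m jog '[{"dp":[0,0,0.4],"twist":0,"fingers":0},{"dp":[0,0,0.65],"twist":0,"fingers":0},{"dp":[0,0,0.7],"twist":0,"fingers":0},{"dp":[0,0,0.7],"twist":0,"fingers":0}]'; python3 -m jog '[{"dp":[0,0,0.04],"twist":0,"fingers":0},{"dp":[0,0,0.05],"twist":0,"fingers":0},{"dp":[0,0,0.05],"twist":0,"fingers":0}]' )| grep -E "pos|force:"
```

```text
tool_pos: [0.553, -0.0715, 0.136]
force: [-0.1, 1.0, -0.3]
grasp_force: 0.0
tool_pos: [0.5531, -0.0715, 0.1356]
force: [-0.5, -0.9, 0.5]
grasp_force: 0.0
```

```bash
(python3 -m jog '[{"dp":[0,0,0.05],"twist":0,"fingers":0},{"dp":[0,0,0.05],"twist":0,"fingers":0}]' )| grep -E "pos|force:"
```

```text
tool_pos: [0.553, -0.0715, 0.135]
force: [-0.1, -0.2, -0.5]
grasp_force: 0.0
```

```bash
(python3 -m jog '[{"dp":[0,0,0.05],"twist":0,"fingers":0},{"dp":[0,0,0.05],"twist":0,"fingers":0}]' )| grep -E "pos|force:"
```

```text
tool_pos: [0.553, -0.0715, 0.1345]
force: [0.6, 0.1, 0.2]
grasp_force: 0.0
```

```bash
(python3 -m jog '[{"dp":[0,0,0.05],"twist":0,"fingers":0},{"dp":[0,0,0.05],"twist":0,"fingers":0}]' )| grep -E "pos|force:"
```

```text
tool_pos: [0.5531, -0.0715, 0.1341]
force: [0.0, 0.6, 0.3]
grasp_force: 0.2
```

```bash
(python3 -m jog '[{"dp":[0,0,0.08],"twist":0,"fingers":0},{"dp":[0,0,0.15],"twist":0,"fingers":0},{"dp":[0,0,0.15],"twist":0,"fingers":0}]' )| grep -E "pos|force:"
```

```text
tool_pos: [0.5535, -0.0716, 0.1334]
force: [-0.2, -0.2, 3.7]
grasp_force: 2.4
```

```bash
(python3 -m jog '[{"dp":[0,0,0.07],"twist":0,"fingers":0},{"dp":[0,0,0.07],"twist":0,"fingers":0}]' )| grep -E "pos|force:"
```

```text
tool_pos: [0.5537, -0.0716, 0.1332]
force: [-2.1, -0.3, 6.9]
grasp_force: 3.5
```

```bash
(python3 -m jog '[{"dp":[0,-0.1,0.04],"twist":0,"fingers":0},{"dp":[0,-0.25,0.08],"twist":0,"fingers":0},{"dp":[0,-0.4,0.1],"twist":0,"fingers":0},{"dp":[0,-0.4,0.1],"twist":0,"fingers":0}]' )| grep -E "pos|force:"
```

```text
tool_pos: [0.5525, -0.0716, 0.1334]
force: [3.8, -0.3, 7.5]
grasp_force: 4.0
```

```bash
(python3 -m jog '[{"dp":[0,-0.15,0],"twist":0,"fingers":0},{"dp":[0,-0.3,0],"twist":0,"fingers":0},{"dp":[0,-0.3,0],"twist":0,"fingers":0}]' )| grep -E "pos|force:"
```

```text
tool_pos: [0.5509, -0.0714, 0.1338]
force: [6.9, -0.8, 6.5]
grasp_force: 3.5
```

```bash
(python3 -m jog '[{"dp":[0,0,0.06],"twist":0,"fingers":0},{"dp":[0,-0.1,0.1],"twist":0,"fingers":0},{"dp":[0,-0.2,0.1],"twist":0,"fingers":0},{"dp":[0,-0.2,0.1],"twist":0,"fingers":0}]' )| grep -E "pos|force:"
```

```text
tool_pos: [0.5498, -0.0715, 0.1337]
force: [7.0, -1.4, 9.6]
grasp_force: 5.1
```

```bash
(python3 -m jog '[{"dp":[0,-0.15,0],"twist":0,"fingers":0},{"dp":[0,-0.3,0],"twist":0,"fingers":0},{"dp":[0,-0.4,0],"twist":0,"fingers":0},{"dp":[0,-0.4,0],"twist":0,"fingers":0}]' )| grep -E "pos|force:"
```

```text
tool_pos: [0.5452, -0.0712, 0.134]
force: [3.4, -0.9, 13.3]
grasp_force: 6.5
```

```bash
(python3 -m jog '[{"dp":[0,-0.1,-0.03],"twist":0,"fingers":0},{"dp":[0,-0.25,-0.05],"twist":0,"fingers":0},{"dp":[0,-0.4,-0.06],"twist":0,"fingers":0},{"dp":[0,-0.4,-0.06],"twist":0,"fingers":0}]' )| grep -E "pos|force:"
```

```text
tool_pos: [0.5396, -0.0708, 0.1341]
force: [0.5, -0.5, 13.5]
grasp_force: 6.9
```

```bash
(python3 -m jog '[{"dp":[0,-0.15,-0.03],"twist":0,"fingers":0},{"dp":[0,-0.3,-0.05],"twist":0,"fingers":0},{"dp":[0,-0.4,-0.05],"twist":0,"fingers":0},{"dp":[0,-0.4,-0.05],"twist":0,"fingers":0}]' )| grep -E "pos|force:"
```

```text
tool_pos: [0.5349, -0.0705, 0.134]
force: [-0.1, -0.5, 13.6]
grasp_force: 6.2
```

```bash
(python3 -m jog '[{"dp":[0,-0.2,-0.03],"twist":0,"fingers":0},{"dp":[0,-0.4,-0.04],"twist":0,"fingers":0},{"dp":[0,-0.5,-0.04],"twist":0,"fingers":0},{"dp":[0,-0.5,-0.04],"twist":0,"fingers":0}]' )| grep -E "pos|force:"
```

```text
tool_pos: [0.5283, -0.0701, 0.1336]
force: [-2.7, 0.7, 10.9]
grasp_force: 5.9
```

```bash
(python3 -m jog '[{"dp":[0,-0.15,0],"twist":0,"fingers":0},{"dp":[0,-0.3,0],"twist":0,"fingers":0},{"dp":[0,-0.3,0],"twist":0,"fingers":0}]' )| grep -E "pos|force:"
```

```text
tool_pos: [0.5238, -0.0698, 0.1328]
force: [-5.2, 0.1, 12.0]
grasp_force: 6.0
```

```bash
(python3 -m jog '[{"dp":[0,0,-0.5],"twist":0,"fingers":0},{"dp":[0,0,-1],"twist":0,"fingers":0},{"dp":[0,1.5,-1],"twist":0,"fingers":0},{"dp":[0,2.9,-1],"twist":0,"fingers":0},{"dp":[0,2.9,-0.5],"twist":0,"fingers":0},{"dp":[0,2.9,-0.37],"twist":0,"fingers":0},{"dp":[0,2.9,-0.37],"twist":0,"fingers":0}]'; python3 dig.py d3)| grep -E "time|pos|force:"
```

```text
time_s: 18.77
tool_pos: [0.5525, -0.0713, 0.1345]
force: [-0.1, -0.7, 0.9]
grasp_force: 0.0
```

```bash
(python3 -m jog '[{"dp":[0,0,0.05],"twist":0,"fingers":0},{"dp":[0,0,0.1],"twist":0,"fingers":0},{"dp":[0,0,0.1],"twist":0,"fingers":0}]' )| grep -E "pos|force:"
```

```text
tool_pos: [0.553, -0.0716, 0.1341]
force: [-0.6, 0.1, -0.3]
grasp_force: 0.0
```

```bash
(python3 -m jog '[{"dp":[0,0,0.05],"twist":0,"fingers":0},{"dp":[0,0,0.1],"twist":0,"fingers":0},{"dp":[0,0,0.1],"twist":0,"fingers":0}]' )| grep -E "pos|force:"
```

```text
tool_pos: [0.5533, -0.0715, 0.1334]
force: [-0.4, 0.3, 2.4]
grasp_force: 1.1
```

```bash
(python3 -m jog '[{"dp":[0,0,0.04],"twist":0,"fingers":0},{"dp":[0,0,0.08],"twist":0,"fingers":0},{"dp":[0,0,0.08],"twist":0,"fingers":0}]' )| grep -E "pos|force:"
```

```text
tool_pos: [0.5535, -0.0716, 0.133]
force: [-1.4, -1.0, 5.8]
grasp_force: 2.8
```

```bash
(python3 -m jog '[{"dp":[0,-0.1,0.06],"twist":0,"fingers":0},{"dp":[0,-0.25,0.12],"twist":0,"fingers":0},{"dp":[0,-0.4,0.16],"twist":0,"fingers":0},{"dp":[0,-0.4,0.16],"twist":0,"fingers":0}]' )| grep -E "pos|force:"
```

```text
tool_pos: [0.5525, -0.0716, 0.1331]
force: [4.6, -0.7, 6.8]
grasp_force: 4.1
```

```bash
(python3 -m jog '[{"dp":[0,-0.15,0.05],"twist":0,"fingers":0},{"dp":[0,-0.3,0.1],"twist":0,"fingers":0},{"dp":[0,-0.4,0.1],"twist":0,"fingers":0},{"dp":[0,-0.4,0.1],"twist":0,"fingers":0}]' )| grep -E "pos|force:"
```

```text
tool_pos: [0.5509, -0.0715, 0.1333]
force: [7.7, -0.8, 8.1]
grasp_force: 4.9
```

```bash
(python3 -m jog '[{"dp":[0,-0.15,0.02],"twist":0,"fingers":0},{"dp":[0,-0.3,0.02],"twist":0,"fingers":0},{"dp":[0,-0.3,0.02],"twist":0,"fingers":0}]' )| grep -E "pos|force:"
```

```text
tool_pos: [0.5475, -0.0713, 0.1335]
force: [4.4, 0.0, 12.6]
grasp_force: 6.6
```

```bash
(python3 -m jog '[{"dp":[0,-0.15,-0.02],"twist":0,"fingers":0},{"dp":[0,-0.3,-0.04],"twist":0,"fingers":0},{"dp":[0,-0.3,-0.04],"twist":0,"fingers":0}]' )| grep -E "pos|force:"
```

```text
tool_pos: [0.5436, -0.0711, 0.1338]
force: [2.7, -0.4, 13.6]
grasp_force: 7.0
```

```bash
(python3 -m jog '[{"dp":[0,-0.1,-0.04],"twist":0,"fingers":0},{"dp":[0,-0.25,-0.08],"twist":0,"fingers":0},{"dp":[0,-0.4,-0.1],"twist":0,"fingers":0},{"dp":[0,-0.4,-0.1],"twist":0,"fingers":0}]' )| grep -E "pos|force:"
```

```text
tool_pos: [0.538, -0.0707, 0.1339]
force: [-0.1, -0.7, 12.9]
grasp_force: 6.4
```

```bash
(python3 -m jog '[{"dp":[0,-0.15,-0.03],"twist":0,"fingers":0},{"dp":[0,-0.3,-0.06],"twist":0,"fingers":0},{"dp":[0,-0.5,-0.07],"twist":0,"fingers":0},{"dp":[0,-0.5,-0.07],"twist":0,"fingers":0}]' )| grep -E "pos|force:"
```

```text
tool_pos: [0.5314, -0.0703, 0.1337]
force: [-2.8, -0.4, 12.1]
grasp_force: 6.2
```

```bash
(python3 -m jog '[{"dp":[0,-0.2,-0.01],"twist":0,"fingers":0},{"dp":[0,-0.5,-0.02],"twist":0,"fingers":0},{"dp":[0,-0.5,-0.6],"twist":0,"fingers":0},{"dp":[0,-0.5,-1],"twist":0,"fingers":0},{"dp":[0,1,-1],"twist":0,"fingers":0},{"dp":[0,2.3,-1],"twist":0,"fingers":0},{"dp":[0,2.3,-1],"twist":0,"fingers":0},{"dp":[0,2.3,-1],"twist":0,"fingers":0}]'; python3 dig.py d4)| grep -E "time|pos|force:"; python3 - <<'E'
import cv2,numpy as np
cv2.imwrite('pics/d34.png',cv2.resize(np.hstack([cv2.resize(cv2.imread(f'pics/d{i}.png'),(500,500)) for i in (3,4)]),(800,400)))
E
```

```text
time_s: 23.7
tool_pos: [0.5528, -0.0712, 0.141]
force: [-0.1, -0.7, 1.8]
grasp_force: 0.0
```

View pics/d34.png

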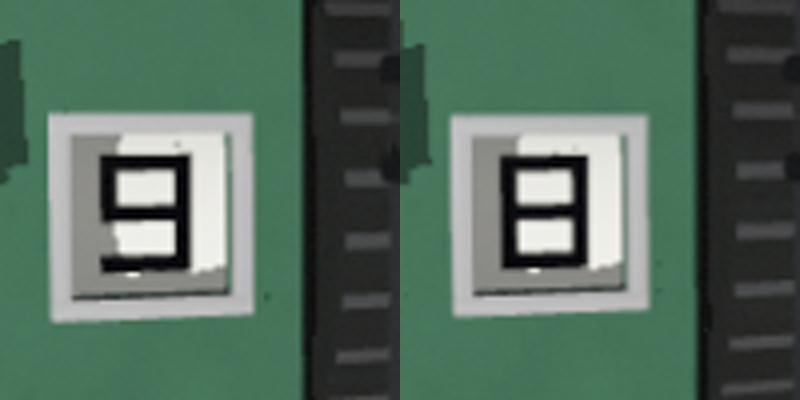

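The pictures show 9 after the second stroke and 8 after the third. One more click.

```bash
(python3 -m jog '[{"dp":[0,0,0.4],"twist":0,"fingers":0},{"dp":[0,0,0.6],"twist":0,"fingers":0},{"dp":[0,0,0.6],"twist":0,"fingers":0}]' )| grep -E "time|pos|force:"
```

```text
time_s: 24.12
tool_pos: [0.5527, -0.0715, 0.1353]
force: [0.2, 0.6, 0.2]
grasp_force: 0.0
```

```bash
(python3 -m jog '[{"dp":[0,0,0.05],"twist":0,"fingers":0},{"dp":[0,0,0.1],"twist":0,"fingers":0},{"dp":[0,0,0.1],"twist":0,"fingers":0}]' )| grep -E "pos|force:"
```

```text
tool_pos: [0.553, -0.0715, 0.1346]
force: [-0.3, -0.0, -0.2]
grasp_force: 0.0
```

```bash
(python3 -m jog '[{"dp":[0,0,0.05],"twist":0,"fingers":0},{"dp":[0,0,0.1],"twist":0,"fingers":0},{"dp":[0,0,0.1],"twist":0,"fingers":0}]' )| grep -E "pos|force:"
```

```text
tool_pos: [0.5532, -0.0715, 0.1338]
force: [-0.5, 0.2, 2.9]
grasp_force: 1.0
```

```bash
(python3 -m jog '[{"dp":[0,0,0.05],"twist":0,"fingers":0},{"dp":[0,0,0.08],"twist":0,"fingers":0},{"dp":[0,0,0.08],"twist":0,"fingers":0}]' )| grep -E "pos|force:"
```

```text
tool_pos: [0.5535, -0.0716, 0.1336]
force: [-1.3, 0.6, 5.4]
grasp_force: 2.7
```

Contact is the same as in the last stroke, so I'll repeat that sequence.

```bash
(python3 -m jog '[{"dp":[0,-0.1,0.06],"twist":0,"fingers":0},{"dp":[0,-0.25,0.12],"twist":0,"fingers":0},{"dp":[0,-0.4,0.16],"twist":0,"fingers":0},{"dp":[0,-0.4,0.16],"twist":0,"fingers":0}]' )| grep -E "pos|force:"
```

```text
tool_pos: [0.5525, -0.0715, 0.1336]
force: [2.9, -0.5, 7.6]
grasp_force: 4.0
```

```bash
(python3 -m jog '[{"dp":[0,-0.15,0.05],"twist":0,"fingers":0},{"dp":[0,-0.3,0.08],"twist":0,"fingers":0},{"dp":[0,-0.4,0.08],"twist":0,"fingers":0},{"dp":[0,-0.4,0.08],"twist":0,"fingers":0}]' )| grep -E "pos|force:"
```

```text
tool_pos: [0.5507, -0.0715, 0.1339]
force: [7.1, -0.3, 8.3]
grasp_force: 4.5
```

```bash
(python3 -m jog '[{"dp":[0,-0.15,0.02],"twist":0,"fingers":0},{"dp":[0,-0.3,0.02],"twist":0,"fingers":0},{"dp":[0,-0.3,0.02],"twist":0,"fingers":0}]' )| grep -E "pos|force:"
```

```text
tool_pos: [0.5474, -0.0713, 0.1341]
force: [4.9, -1.1, 12.0]
grasp_force: 6.0
```

```bash
(python3 -m jog '[{"dp":[0,-0.15,-0.03],"twist":0,"fingers":0},{"dp":[0,-0.3,-0.05],"twist":0,"fingers":0},{"dp":[0,-0.3,-0.05],"twist":0,"fingers":0}]' )| grep -E "pos|force:"
```

```text
tool_pos: [0.5433, -0.0711, 0.1343]
force: [3.8, -0.5, 12.9]
grasp_force: 6.5
```

```bash
(python3 -m jog '[{"dp":[0,-0.1,-0.04],"twist":0,"fingers":0},{"dp":[0,-0.25,-0.08],"twist":0,"fingers":0},{"dp":[0,-0.4,-0.1],"twist":0,"fingers":0},{"dp":[0,-0.4,-0.1],"twist":0,"fingers":0}]' )| grep -E "pos|force:"
```

```text
tool_pos: [0.538, -0.0707, 0.1345]
force: [0.1, -0.8, 11.3]
grasp_force: 5.8
```

```bash
(python3 -m jog '[{"dp":[0,-0.15,-0.03],"twist":0,"fingers":0},{"dp":[0,-0.3,-0.06],"twist":0,"fingers":0},{"dp":[0,-0.5,-0.07],"twist":0,"fingers":0},{"dp":[0,-0.5,-0.07],"twist":0,"fingers":0}]' )| grep -E "pos|force:"
```

```text
tool_pos: [0.5313, -0.0703, 0.1344]
force: [-2.3, 0.3, 10.9]
grasp_force: 5.8
```

```bash
(python3 -m jog '[{"dp":[0,-0.2,-0.01],"twist":0,"fingers":0},{"dp":[0,-0.5,-0.02],"twist":0,"fingers":0},{"dp":[0,-0.5,-0.6],"twist":0,"fingers":0},{"dp":[0,-0.5,-1.5],"twist":0,"fingers":0},{"dp":[0,0.2,-4],"twist":0,"fingers":0},{"dp":[0,0.9,-7],"twist":0,"fingers":0},{"dp":[0,0.9,-7],"twist":0,"fingers":0},{"dp":[0,0.9,-7],"twist":0,"fingers":0}]'; python3 dig.py d5; python3 go.py 0 54 176 86.5)| grep -E "time|pos|force:|dp"
```

```text
time_s: 29.0
tool_pos: [0.5386, -0.0705, 0.2018]
force: [0.2, 0.2, 0.9]
grasp_force: 0.0
target [546.99662113  46.89927911 176.        ] dp cm [11.78  0.12  2.53] twist -0.2
```

View pics/d5.png

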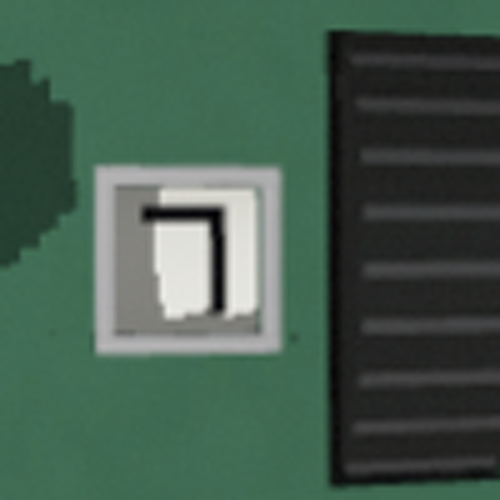

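7 stands in the window: top bar at (185,213), right bar at (218,260), centred in the frame like the earlier numbers. Next, over the press cap.

```bash
(python3 -m jog '[{"dp":[3,0,0],"twist":0,"fingers":0},{"dp":[7,0.1,0],"twist":0,"fingers":0},{"dp":[10.5,0.1,0],"twist":0,"fingers":0},{"dp":[11.8,0.1,0],"twist":0,"fingers":0},{"dp":[11.8,0.1,1.5],"twist":0,"fingers":0},{"dp":[11.8,0.1,2.9],"twist":0,"fingers":0},{"dp":[11.8,0.1,2.9],"twist":0,"fingers":0},{"dp":[11.8,0.1,2.9],"twist":0,"fingers":0}]';python3 go.py 0 54 162 86.5)| grep -E "time|pos|force:|dp"
```

```text
time_s: 30.05
tool_pos: [0.5477, 0.0462, 0.1731]
force: [0.3, -1.5, 0.5]
grasp_force: 0.0
target [546.99662113  46.89927911 162.        ] dp cm [ 0.07 -0.08  1.11] twist -0.3
```

```bash
(python3 -m jog '[{"dp":[0,0,0.3],"twist":0,"fingers":0},{"dp":[0,0,0.6],"twist":0,"fingers":0},{"dp":[0,0,0.9],"twist":0,"fingers":0},{"dp":[0,0,1.2],"twist":0,"fingers":0},{"dp":[0,0,1.3],"twist":0,"fingers":0},{"dp":[0,0,1.3],"twist":0,"fingers":0}]')| grep -E "pos|force:"
```

```text
tool_pos: [0.5477, 0.0472, 0.1609]
force: [-2.6, 0.7, 5.1]
grasp_force: 2.6
```

Contact is at about 161 mm with the 5 N preload. Pushing down gently.

```bash
(python3 -m jog '[{"dp":[0,0,0.2],"twist":0,"fingers":0},{"dp":[0,0,0.4],"twist":0,"fingers":0},{"dp":[0,0,0.6],"twist":0,"fingers":0},{"dp":[0,0,0.8],"twist":0,"fingers":0},{"dp":[0,0,0.8],"twist":0,"fingers":0}]')| grep -E "pos|force:"
```

```text
tool_pos: [0.5478, 0.0472, 0.1535]
force: [-4.1, -0.8, 8.9]
grasp_force: 4.4
```

```bash
(python3 -m jog '[{"dp":[0,0,0.15],"twist":0,"fingers":0},{"dp":[0,0,0.3],"twist":0,"fingers":0},{"dp":[0,0,0.4],"twist":0,"fingers":0},{"dp":[0,0,0.4],"twist":0,"fingers":0}]')| grep -E "pos|force:"
```

```text
tool_pos: [0.5478, 0.0472, 0.1504]
force: [-5.0, -0.3, 13.4]
grasp_force: 6.5
```

```bash
(python3 -m jog '[{"dp":[0,0,0.1],"twist":0,"fingers":0},{"dp":[0,0,0.2],"twist":0,"fingers":0},{"dp":[0,0,0.2],"twist":0,"fingers":0},{"dp":[0,0,0.2],"twist":0,"fingers":0},{"dp":[0,0,0.2],"twist":0,"fingers":0},{"dp":[0,0,0.2],"twist":0,"fingers":0}]')| grep -E "pos|force:"
```

```text
tool_pos: [0.5479, 0.0472, 0.1503]
force: [-8.9, -1.7, 23.5]
grasp_force: 11.7
```

```bash
(python3 -m jog '[{"dp":[0,0,0.05],"twist":0,"fingers":0},{"dp":[0,0,0.05],"twist":0,"fingers":0},{"dp":[0,0,0.05],"twist":0,"fingers":0},{"dp":[0,0,0.05],"twist":0,"fingers":0}]')| grep -E "pos|force:"
```

```text
tool_pos: [0.5479, 0.0472, 0.1503]
force: [-8.9, -1.8, 26.6]
grasp_force: 13.0
```

The cap is firmly on its stop: z stays at 150.3 mm and the force is 23–27 N. It was held more than 1 s. Now I'll release slowly, retreat and check.

```bash
(python3 -m jog '[{"dp":[0,0,-0.3],"twist":0,"fingers":0},{"dp":[0,0,-0.7],"twist":0,"fingers":0},{"dp":[0,0,-1.1],"twist":0,"fingers":0},{"dp":[0,0,-1.6],"twist":0,"fingers":0},{"dp":[0,0,-2.6],"twist":0,"fingers":0},{"dp":[0,0,-5],"twist":0,"fingers":0},{"dp":[-5,0,-6],"twist":0,"fingers":0},{"dp":[-10,0,-6],"twist":0,"fingers":0}]';python3 -m jog '[{"dp":[-1,0,0],"twist":0,"fingers":0},{"dp":[-1,0,0],"twist":0,"fingers":0}]')| grep -E "time|pos|force:"; python3 - <<'E'
from h import *
c=cam('wrist'); cv2.imwrite('pics/end.png',cv2.resize(c['pixels'],(800,600),interpolation=cv2.INTER_CUBIC))
t=cam('top');P=cloud(t);h=cv2.cvtColor(t['pixels'],cv2.COLOR_BGR2HSV)
r=((h[...,0]<8)|(h[...,0]>172))&(h[...,1]>140)&(abs(P[...,2]-.155)<.02)&(np.hypot(P[...,0]-.547,P[...,1]-.047)<.016)
print('cap z',np.median(P[r][:,2]) if r.any() else 'hidden')
E
```

```text
time_s: 34.17
tool_pos: [0.542, -0.0533, 0.2072]
force: [1.1, 0.1, -0.9]
grasp_force: 0.0
time_s: 34.42
tool_pos: [0.5405, -0.063, 0.2057]
force: [0.9, 1.2, 0.0]
grasp_force: 0.0
cap z 0.16285511070111905
```

View pics/end.png

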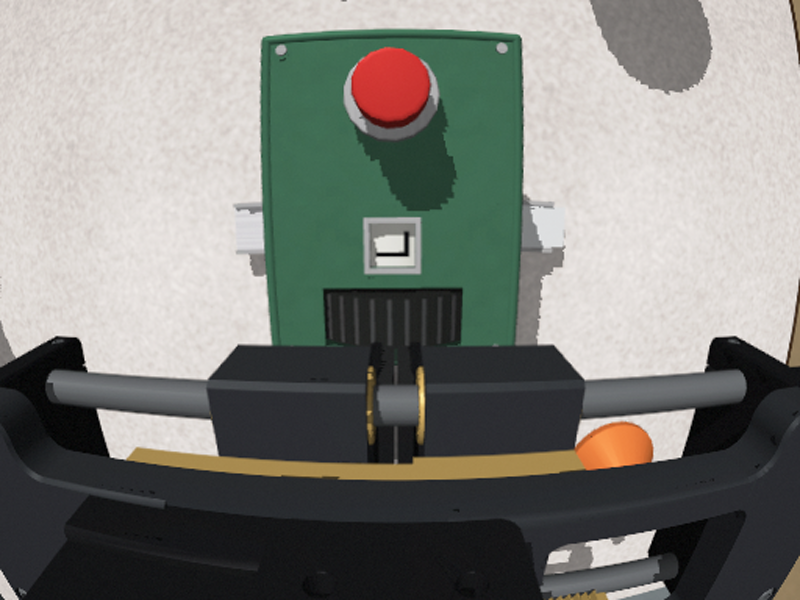

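The cap is fully up at (391,87), measured z 0.163. The 7 (top to the right) is still in the window at (393,245), and the tool is clear of everything.

```bash
python3 -c "
from cell import env
print(env.sign_off())"
```

```text
the job is handed in; nothing more can be done
None
```

The drum is set to 7, the press cap was held at its stop for over half a second and is back up, and the job was handed in at about 34 s of robot time; the highest forces I read were about 14 N on the tyre (limit 20 N) and 28 N on the cap (limit 40 N), and the sign-off gave no verdict.

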